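# Tip cleaned specimen holders through a diverter chute

### The job

Squeeze the two side tabs of the black clip-fitted cover to free it from the chute's hopper and lay it on the bench the right way up, and swing the chute's lever fully over so that its flap closes off the exit above the square tray. Then pour the three specimen holders from the scoop into the hopper so that all of them slide into the round dish, and stand the empty scoop back on the bench, upright; do not touch the holders with the fingers, do not drop or throw the cover or the scoop, and leave the other things on the bench where they are.

Things in the scene. Friction and masses are not known exactly. Their poses are not given: they have to be found in the camera images.
- chute: Fixed aluminium diverter chute, far side clear. Origin: on the bench under its centre. At yaw 0 its x points away from the robot, y to the robot's left, z up. Vertical hopper shaft 98 (x) by 128 (y) mm outside, 245 mm high. Below z = 185 mm it forks over a ridge (z 136 mm) into two steep roofed legs to +y and -y, out to y = +-152 mm (roof z 188 falling to 132 mm), each open at the bottom (z 50 mm) above a catcher.
- hopper_mouth (a point): Centre of the hopper's open top, 245 mm above the bench, axes as the chute's. The opening is 90 (x) by 104 (y) mm between two lips 8 mm wide, 7 mm thick on its +y and -y edges, under which the cover's bolts catch; below them the shaft is 90 by 120 mm inside.
- flap (a joint): Angle (rad) of flap and lever, which turn together about an axis along the chute's x at z = 138 mm, y = 0. 0: upright (starts near it); positive: leans to the chute's +y. Stops at -0.75 and +0.75. The flap shuts the leg it leans to, so parts leave on the OTHER side: leaning to -y sends them to +y. Stays where it is left (friction 0.18 N m, about 2 N at the knob).
- lever_knob (a point): Centre of the lever's knob: black cylinder 18 mm in diameter, 45 mm long along the chute's x, 100 mm from the flap's axis, 104 mm to -x of the chute's centre; 238 mm high when upright, 211 mm at the stops. The lever bar (12 mm wide in y, 8 mm thick) hangs below it, 25 mm nearer the chute than this point. Push it sideways. This point's axes turn with the flap.
- cover: Loose black cover, 0.16 kg, snapped on the hopper: plate 112 (x) by 134 (y) by 5 mm. Origin: centre of the plate's underside, 245 mm high at the start, axes as the chute's. Two ribs reach 20 mm below it, inside the hopper; on the bench it stands on them, origin at 20 mm. It lifts off straight up (25 mm clears it) while both tabs are squeezed in.
- cover_grip (a point): Point midway between the cover's two grey tabs, 26 mm above the cover's origin; squeeze along the cover's y. The tabs are upright plates 28 mm wide (x), 5 mm thick, from 6 to 42 mm above the origin, outer faces at y = +-27 mm (54 mm apart; 32 mm when squeezed fully in). A fixed block 20 mm wide (y), 31 mm high, stands between them.
- tab_left (a joint): Travel (m) of the cover's +y tab inward: 0 out, 0.011 fully in; its bolt is clear of the lip from 0.008 on. Spring: 2 N at first, 7.5 N fully in; it springs back when let go.
- tab_right (a joint): The same for the cover's -y tab.
- dish: Loose round steel dish, 150 mm in diameter, 42 mm high, 3 mm wall; origin: centre of the underside. Stands under one of the chute's two exits, 122 mm from the chute's centre, on its +y or its -y side. The holders must end in it.
- tray: Loose square steel tray 146 by 146 by 42 mm, under the other exit; origin: centre of the underside. Stays empty and in place.
- scoop: Loose aluminium scoop, 0.2 kg, with the three holders, on the bench to the left or right. Floor 95 (x) by 72 (y) mm, 3 mm thick; side and back walls 33 mm high; open at its +x end (pouring lip at x = +47 mm). Origin: centre of the underside. Holders slide out once its floor slopes some 40 degrees.
- scoop_grip (a point): Grip point on the scoop's black handle bar, 8 mm to -x of the scoop's origin, 85 mm above its underside, close to the loaded centre of mass. The bar is 14 mm wide (y), 18 mm high, from x = -55 to +29 mm of the scoop, carried by a post behind the back wall; grip across it (along the scoop's y).
- holder1: Steel specimen holder: a cylinder 20 mm in diameter, 42 mm long with a 13 mm stem, 60 mm long in all, along its x; origin: mid-length on its axis. About 60 g. Starts lying lengthwise in the scoop; not to be touched by the fingers.
- holder2: Steel specimen holder: a cylinder 20 mm in diameter, 42 mm long with a 13 mm stem, 60 mm long in all, along its x; origin: mid-length on its axis. About 60 g. Starts lying lengthwise in the scoop; not to be touched by the fingers.
- holder3: Steel specimen holder: a cylinder 20 mm in diameter, 42 mm long with a 13 mm stem, 60 mm long in all, along its x; origin: mid-length on its axis. About 60 g. Starts lying lengthwise in the scoop; not to be touched by the fingers.
- slide_box: Bystander: closed grey plastic box 110 (x) by 75 (y) by 35 mm, on the opposite side to the scoop; origin under its centre.
- bottle: Bystander: white plastic bottle, 64 mm in diameter, 150 mm high; origin under its centre.
- jar: Bystander: amber glass jar, 70 mm in diameter, 90 mm high; origin under its centre.
- beaker: Bystander: small glass beaker, 64 mm in diameter, 70 mm high, standing between the robot and the chute; origin under its centre.
Not all that is in view belongs to the job. What is shaped like the cover but orange or turquoise is not meant.

How it is judged:
On the way, in this order (a step that is already met when the one before it is completed fails the run):
1. the cover lies on the bench and the flap is fully over, shutting the exit above the square tray, while all three holders are still in the scoop (height (world z) of cover below 0.03 m and angle between cover's own z axis and vertical below 0.12 rad and linear speed of cover below 0.03 m/s and ((y of dish in the frame of chute above 0 m and value of joint flap below -0.62 rad) or (y of dish in the frame of chute below 0 m and value of joint flap above 0.62 rad)) and x of holder1 in the frame of scoop between -0.05 and 0.06 m and z of holder1 in the frame of scoop between 0 and 0.04 m and y of holder1 in the frame of scoop between -0.035 and 0.035 m and x of holder2 in the frame of scoop between -0.05 and 0.06 m and z of holder2 in the frame of scoop between 0 and 0.04 m and y of holder2 in the frame of scoop between -0.035 and 0.035 m and x of holder3 in the frame of scoop between -0.05 and 0.06 m and z of holder3 in the frame of scoop between 0 and 0.04 m and y of holder3 in the frame of scoop between -0.035 and 0.035 m), for 0.2 s.
2. holders go down through the hopper with the flap over (((x of holder1 in the frame of chute between -0.045 and 0.045 m and y of holder1 in the frame of chute between -0.06 and 0.06 m and z of holder1 in the frame of chute between 0.11 and 0.225 m) or (x of holder2 in the frame of chute between -0.045 and 0.045 m and y of holder2 in the frame of chute between -0.06 and 0.06 m and z of holder2 in the frame of chute between 0.11 and 0.225 m) or (x of holder3 in the frame of chute between -0.045 and 0.045 m and y of holder3 in the frame of chute between -0.06 and 0.06 m and z of holder3 in the frame of chute between 0.11 and 0.225 m)) and ((y of dish in the frame of chute above 0 m and value of joint flap below -0.62 rad) or (y of dish in the frame of chute below 0 m and value of joint flap above 0.62 rad))), for 0.01 s.
At the end, for the whole second after the job is handed in: All holders rest in the round dish (centres within 70 mm of its centre, under 60 mm high); flap still 0.62 rad or more over against the square tray; cover flat on the bench, right way up (under 30 mm high, 0.12 rad); empty scoop upright on the bench (0.1 rad); all at rest (horizontal distance between each of holder1, holder2, holder3 and dish below 0.07 m and height (world z) of each of holder1, holder2, holder3 below 0.06 m and linear speed of each of holder1, holder2, holder3 below 0.05 m/s and ((y of dish in the frame of chute above 0 m and value of joint flap below -0.62 rad) or (y of dish in the frame of chute below 0 m and value of joint flap above 0.62 rad)) and height (world z) of cover below 0.03 m and angle between cover's own z axis and vertical below 0.12 rad and linear speed of each of cover, scoop below 0.03 m/s and height (world z) of scoop below 0.01 m and angle between scoop's own z axis and vertical below 0.1 rad); the robot touches nothing.
It fails at once if a bystander or the square tray is moved by more than 30 mm (distance of any of slide_box, bottle, jar, beaker, tray from where it was at the start of the episode above 0.03 m).
It fails at once if the round dish is moved by more than 30 mm (distance of dish from where it was at the start of the episode above 0.03 m).
It fails at once if the fingers touch a holder (contact force between any of holder1, holder2, holder3 and the fingers above 0.5 N).
It fails at once if the cover or the scoop is dropped or thrown (faster than 1.5 m/s) (linear speed of any of cover, scoop above 1.5 m/s).
It also fails if it takes over 72 s, if anything falls off the work surface, if the arm or the gripper's body presses on something with over 40 N, if the wrist force passes 120 N, or if a joint passes its speed limit or range.

### The arm

A 6-joint arm with a two-finger parallel gripper is mounted at the origin on the work surface. World frame = base frame: x ahead of the robot, y to its left, z up, the work surface at z = 0. Lengths are in m, angles in rad, forces in N, time in s.
With the tool pointing down it reaches from about 0.3 to 0.75 m from the base axis. Payload 8.5 kg.
Tool frame: the origin (TCP) lies midway between the tips of the shut fingers; the grasp point (between the pads) lies 19 mm behind it (r.grip_point_offset is the distance from the TCP to the grasp point, in m); z points along the fingers, x is the direction in which the jaws open and shut, and the axes are right-handed (so a half turn about z gives the same grasp; the last joint's range is limited). The gripper opens to 88 mm and grips with 3 to 60 N. Pads are 18 mm wide; open, the fingers measure 123 mm over their backs; the gripper's body (75 mm by 187 mm) begins 45 mm behind the grasp point.
Start: joints at [0.91, 0.381, 1.297, -0, 1.464, -0.215], TCP at [0.237, 0.496, 0.239] pointing down, gripper open.
Joint ranges: [-3.11, 3.11], [-0.89, 2.33], [0.22, 2.48], [-1.42, 4.56], [0.17, 2.85], [-2.88, 2.88]. Speed limits (rad/s): [2.39, 2.39, 3.14, 3.14, 3.14, 3.14].

### API

Orientations are given as a unit quaternion [x, y, z, w].
In Python, from workcell import r, get_image gives the robot as it stands. Calls block until the motion is done:
- r.move_to(position, orientation): joint-space move of the TCP to a pose.
- r.move_l(position, attitude=None, velocity=0.15, force_limit=None): straight line of the TCP; attitude=None keeps the orientation; velocity is the mean speed in m/s. With force_limit (N) it stops when the force on the tool has changed by that much, and returns True; else False.
- r.goto_joints(angles): joint-space move.
- r.move_gripper(opening, f_grip=None): finger opening in m; f_grip is the grip in N (None keeps the last); returns when the fingers have stopped.
- r.wait(seconds).
- r.inverse_kinematics(position, orientation): joint angles nearest the present ones, or None.
- r.state(): the state.
- get_image(name): name is "side" or "top" or "wrist"; returns a dict with "pixels" (480x640x3 uint8, red, green, blue), "z_map" (480x640 float32, m along the optical axis (not along the pixel's ray), 0 where there is no reading), "K" (3x3 intrinsics, pixels), "R" (3x3) and "t" (3): a world point X has camera coordinates R X + t; the wrist camera has in their place "tool_from_camera" (4x4, takes a point from camera to tool coordinates, whose origin is the TCP and whose axes are the tool frame's). Camera axes: x right, y down, z forward; pixel columns grow to the right and rows downward; lengths in m; the calibration is good to about 2 mm. A picture is of the moment at which its call begins: read the wrist's pose just before it.
A pose or a line that the arm cannot do raises r.IKError and nothing moves.
- r.finish_job(): hands the job in, once; it reports no verdict.
The state is a dict: "time": time; "joints": joint angles; "qvel": joint speeds; "effort": joint torques, N m; "tcp_pos": TCP position; "ee_rot": TCP orientation; "contact_force": force on the tool from outside, world axes, zero at the start; "wrist_torque": the same for the moment, N m; "width": finger opening in m.
Only numpy, scipy, OpenCV 4.12 (cv2) and the standard library are available. Lean on these libraries where they do the work, as an engineer would, in place of code of your own. Each camera call takes 0.05 s, during which the arm holds its last target.

## Working session

There is one attempt and no reset: what is moved stays moved. The work goes in short steps, each a Python script; the robot and the scene stay as the last script left them, time stands still between calls to the robot, and variables do not carry over. Pictures are saved under pics/ and viewed, and the job is handed in when it is done.

```bash
ls; mkdir -p pics; cat > snap.py <<'E'
import cv2,numpy as np
from workcell import r,get_image
def snap(n,f):
    d=get_image(n); cv2.imwrite(f'pics/{f}.png',d['pixels'][:,:,::-1]); np.savez(f'pics/{f}.npz',**{k:v for k,v in d.items()}); return d
E
python3 - <<'E'
from snap import *
s=r.state();print(s)
for n in('side','top','wrist'):
    d=snap(n,n+'0'); print(n,d['K'],d.get('R'),d.get('t'),d.get('tool_from_camera'))
E
```

```text
pics
{'time': 0.0, 'joints': array([ 9.09685534e-01,  3.81163530e-01,  1.29826725e+00, -7.71102045e-09,
        1.46359495e+00, -2.15269318e-01]), 'qvel': array([5.46866882e-05, 1.43259139e-03, 2.15417905e-03, 1.52542724e-03,
       8.48920579e-04, 2.78486280e-04]), 'effort': array([ 1.15525545e-03, -4.37932456e+01, -2.24558222e+01,  7.14229862e-02,
        3.52232717e-02, -1.30840212e-04]), 'tcp_pos': array([0.23697564, 0.4960104 , 0.23815302]), 'ee_rot': array([ 8.45936320e-01,  5.33283441e-01, -6.73781623e-04,  2.43823955e-04]), 'contact_force': array([1.54221115, 0.35099936, 0.21107333]), 'wrist_torque': array([-0.00191356,  0.02205584,  0.01722578]), 'width': 0.08814756115390342}
side [[546.71665324   0.         314.74377711]
 [  0.         546.71665324 230.25532412]
 [  0.           0.           1.        ]] [[-0.95730969 -0.288804    0.01226415]
 [-0.17453952  0.54369156 -0.82093571]
 [ 0.2304216  -0.78803029 -0.57088891]] [0.42996342 0.23482974 1.26267624] None
top [[510.27967045   0.         316.95345838]
 [  0.         510.27967045 237.09523229]
 [  0.           0.           1.        ]] [[-0.02795036 -0.99960091 -0.00409971]
 [-0.99528461  0.0282103  -0.09280479]
 [ 0.0928834   0.00148645 -0.99567588]] [0.030361   0.47242483 1.43916373] None
wrist [[347.0199533    0.         319.29535087]
 [  0.         347.0199533  238.43186667]
 [  0.           0.           1.        ]] None None [[ 9.99999664e-01 -5.97749671e-04  5.60251605e-04  2.94870554e-04]
 [ 3.90577807e-04  9.48976806e-01  3.15345635e-01 -8.38332581e-02]
 [-7.20163528e-04 -3.15345311e-01  9.48976721e-01 -1.45381131e-01]
 [ 0.00000000e+00  0.00000000e+00  0.00000000e+00  1.00000000e+00]]
```

View pics/top0.png

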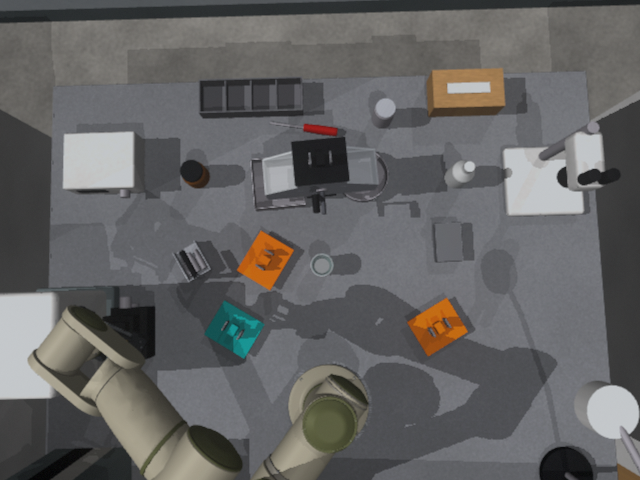

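View pics/side0.png

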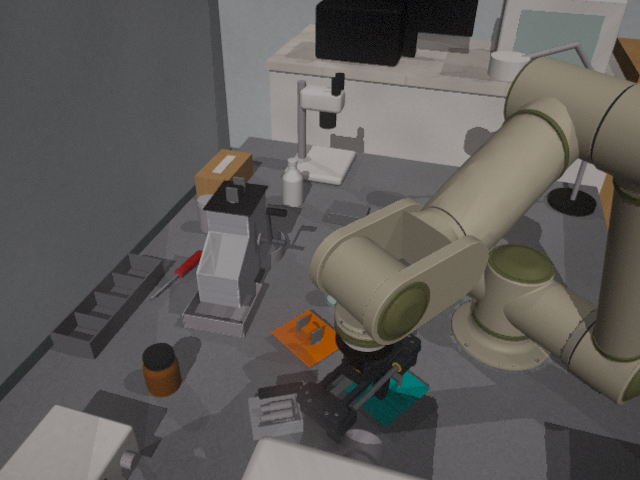

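Top view: the chute is at (320,165) with the black cover on top, the square tray on its left (+y) at (280,185), the round dish on its right (-y) at (365,178), and the lever knob at (318,203). The scoop is at (192,262) and the beaker at (321,265). The cover-shaped things are black (320,160), orange (266,260), orange (440,326) and turquoise (234,328). The black one fits the description, since it is on the hopper. I'll enlarge it and measure.

```bash
cat > geo.py <<'E'
import numpy as np,cv2
def cloud(d):
    z=d['z_map'];v,u=np.mgrid[:480,:640];K=d['K']
    X=np.stack([(u-K[0,2])/K[0,0]*z,(v-K[1,2])/K[1,1]*z,z],-1)
    return (X-d['t'])@d['R']
def ray(d,u,v,h):
    K=d['K'];R=d['R'];c=-R.T@d['t'];w=R.T@np.array([(u-K[0,2])/K[0,0],(v-K[1,2])/K[1,1],1.])
    return c+w*(h-c[2])/w[2]
E
python3 - <<'E'
from geo import *
d=np.load('pics/top0.npz');P=cloud(d);im=d['pixels']
c=cv2.resize(im[120:300,160:400,::-1],None,fx=3.3,fy=3.3,interpolation=cv2.INTER_CUBIC);cv2.imwrite('pics/crop0.png',c)
g=im.max(-1)
m=(P[...,2]>.235)&(P[...,2]<.262)&(g<60);m[:,:280]=0;m[:,360:]=0;m[:120]=0;m[195:]=0
m=m.astype(np.uint8);n,l,st,_=cv2.connectedComponentsWithStats(m);i=1+st[1:,4].argmax();print(st[i])
m=l==i
h=P[m]; print('z',np.median(h[:,2]))
Q=np.array([ray(d,u,v,.25)[:2] for v,u in zip(*np.nonzero(m))])
print('cover rect',cv2.minAreaRect((Q*1000).astype(np.float32)))
# boundary edges
m2=(P[...,2]>.27)&(P[...,2]<.30);m2[:,:280]=0;m2[:,360:]=0;m2[:120]=0;m2[195:]=0
n,l,st,ce=cv2.connectedComponentsWithStats(m2.astype(np.uint8))
for k in range(1,n):
    if st[k,4]>5: print('tab',st[k],ce[k],P[l==k].mean(0), cv2.minAreaRect((P[l==k][:,:2]*1000).astype(np.float32)))
# scoop region
for (u,v) in [(192,262),(185,262),(200,262),(440,326),(266,260),(321,265),(318,203),(365,178),(265,200)]: print(u,v,P[v,u].round(4))
E
```

```text
[ 292  137   57   49 2183]
z 0.24951555269579428
cover rect ((638.072265625, 4.298858642578125), (111.82784271240234, 130.87152099609375), 3.893439769744873)
tab [328 151   4  13  31] [329.5483871  157.19354839] [ 0.63871719 -0.0186522   0.28477243] ((640.0844116210938, -18.662527084350586), (27.78329086303711, 5.092473983764648), 3.5291595458984375)
tab [308 153   3  13  26] [309.07692308 159.15384615] [0.63507758 0.03018099 0.28597279] ((636.3038330078125, 30.106922149658203), (27.55994987487793, 4.6993937492370605), 6.8807573318481445)
tab [315 153  10  13 101] [319.25742574 158.72277228] [0.63800536 0.00587507 0.27566277] ((638.015625, 5.786556243896484), (31.279022216796875, 19.767078399658203), 3.93424916267395)
192 262 [0.4118 0.3752 0.0231]
185 262 [0.4086 0.376  0.0964]
200 262 [0.4111 0.352  0.0248]
440 326 [ 0.2146 -0.3153  0.0516]
266 260 [0.4099 0.1608 0.0547]
321 265 [0.3936 0.0077 0.0049]
318 203 [0.5358 0.0118 0.2444]
365 178 [ 0.6133 -0.1139  0.1542]
265 200 [0.5883 0.166  0.0012]
```

View pics/crop0.png

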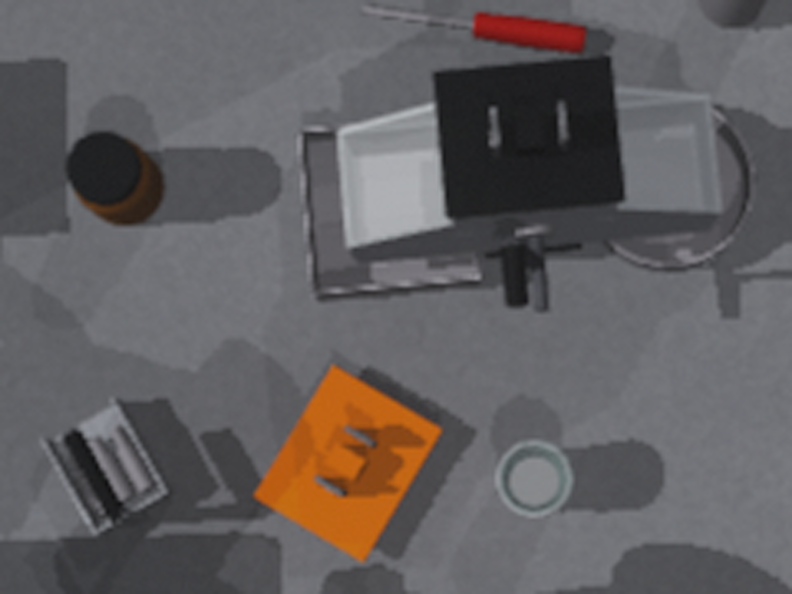

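The crop confirms the black cover on the hopper, with grey tabs at (309,159) and (329.5,157). Next I'll look at the scoop closely.

```bash
python3 - <<'E'
from geo import *
d=np.load('pics/top0.npz');P=cloud(d);im=d['pixels']
a=cv2.resize(im[235:290,160:225,::-1],(520,440),interpolation=cv2.INTER_CUBIC)
e=np.load('pics/side0.npz')['pixels']
b=cv2.resize(e[365:445,235:335,::-1],(550,440),interpolation=cv2.INTER_CUBIC)
b=b[:, :]
cv2.imwrite('pics/crop1.png',cv2.resize(np.hstack([a,b]),(800,330)))
S=P[235:290,160:225];
for lo,hi in((.082,.105),(.026,.04)):
    m=(S[...,2]>lo)&(S[...,2]<hi);q=S[m];print(lo,m.sum(),cv2.minAreaRect((q[:,:2]*1000).astype(np.float32)),q[:,2].mean(), cv2.boxPoints(cv2.minAreaRect((q[:,:2]*1000).astype(np.float32))).round())
E
```

```text
0.082 180 ((402.3639831542969, 370.0302734375), (84.01069641113281, 16.019350051879883), 27.371471405029297) 0.09211394966337606 [[361. 358.]
 [369. 344.]
 [443. 382.]
 [436. 396.]]
0.026 134 ((410.3828125, 375.2459716796875), (103.0224380493164, 74.01914978027344), 29.189666748046875) 0.03157117804258041 [[347. 382.]
 [383. 318.]
 [473. 368.]
 [437. 433.]]
```

View pics/crop1.png

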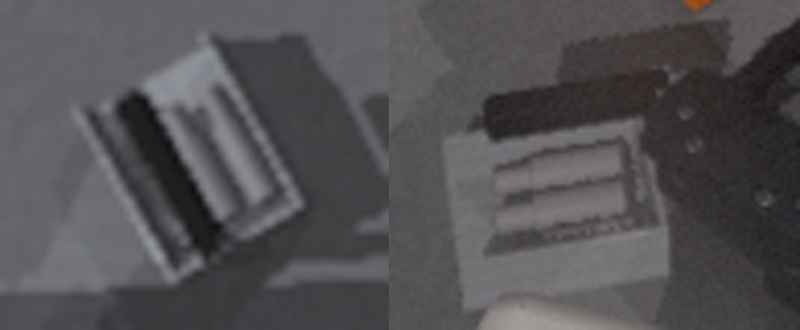

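View pics/wrist0.png

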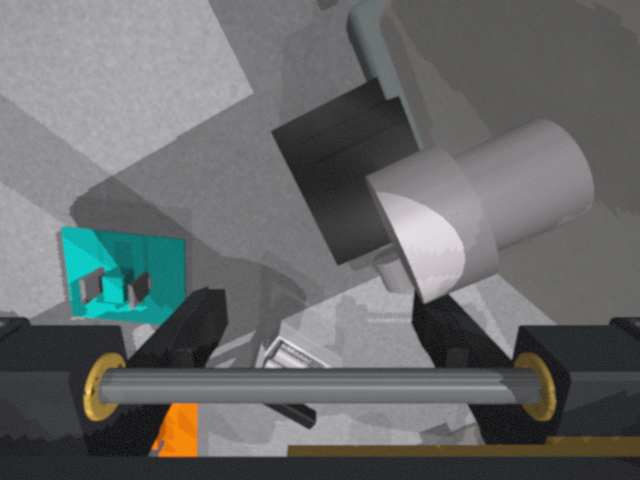

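The scoop's open lip faces far-left in the top view (yaw about 0.49), and its bar is at about (0.402, 0.370). The dish is on -y, so the flap must go to +0.75. I'll check reach for all the poses before moving.

```bash
cat > plan.py <<'E'
import numpy as np
from scipy.spatial.transform import Rotation as Ro
C=np.array([.638,.0055,0]);CY=.071
Rc=Ro.from_euler('z',CY)
def cp(x,y,z): return C+Rc.apply([x,y,z])
def down(phi):
    c,s=np.cos(phi),np.sin(phi)
    return Ro.from_matrix(np.array([[c,s,0],[s,-c,0],[0,0,-1]]))
# scoop grasped: scoop frame rotation S; tool x = +-scoop y, tool z = -scoop z
def tool_from_scoop(S,sg):   # returns Rotation
    M=S.as_matrix(); x=sg*M[:,1]; z=-M[:,2]; return Ro.from_matrix(np.stack([x,np.cross(z,x),z],1))
GO=.019
def tcp_for_point(S,sg,p_s,world,zoff=0.): # scoop point p_s at world -> tcp
    g=world+S.apply(np.array([-.008,0,.085+zoff])-p_s)   # grasp pt
    T=tool_from_scoop(S,sg); return g+T.apply([0,0,GO]),T.as_quat()
def scoopR(yaw,th): return Ro.from_euler('z',yaw)*Ro.from_euler('y',th)
E
python3 - <<'E'
from plan import *
from workcell import r
def ik(p,q):
    j=r.inverse_kinematics(p,q); return None if j is None else np.round(j,2)
print('cover',ik(cp(0,0,.256),down(CY+np.pi/2).as_quat()),ik(cp(0,0,.40),down(CY+np.pi/2).as_quat()),ik(cp(0,0,.256),down(CY-np.pi/2).as_quat()))
for off,name in((np.pi,'toward robot'),(0,'away'),(np.pi/2,'to +y'),(-np.pi/2,'to -y')):
  for sg in(1,-1):
    print(name,sg)
    d=Rc.apply(Ro.from_euler('z',off).apply([1,0,0]))
    b=.025 if off in(0,np.pi) else .03
    for th in(0,.5,.9,1.2):
        S=scoopR(CY+off,th); p,q=tcp_for_point(S,sg,np.array([.047,0,0]),C+[0,0,.256]-d*b); print(th,p.round(3),ik(p,q))
E
```

```text
cover [-0.18  0.53  0.99 -0.    1.62 -1.82] [-0.18  0.52  0.62 -0.    2.   -1.82] [-0.18  0.53  0.99 -0.    1.62  1.32]
toward robot 1
0 [0.718 0.011 0.322] [-0.15  0.69  0.51 -0.    1.94  1.35]
0.5 [0.68  0.008 0.34 ] [-0.21  0.36  1.13  0.15  1.18  1.27]
0.9 [0.645 0.006 0.34 ] [-0.28  0.2   1.54  0.51  0.59  0.91]
1.2 [0.621 0.004 0.331] [-0.34  0.17  1.82  1.62  0.38 -0.21]
toward robot -1
0 [0.718 0.011 0.322] [-0.15  0.69  0.51 -0.    1.94 -1.79]
0.5 [0.68  0.008 0.34 ] [-0.21  0.36  1.13  0.15  1.18 -1.88]
0.9 [0.645 0.006 0.34 ] [-0.28  0.2   1.54  0.51  0.59 -2.23]
1.2 [0.621 0.004 0.331] None
away 1
0 [ 0.558 -0.     0.322] [-0.21  0.35  1.1  -0.    1.69 -1.85]
0.5 [0.596 0.003 0.34 ] [-0.15  0.69  0.56 -0.15  2.38 -1.88]
0.9 [0.631 0.005 0.34 ] None
1.2 [0.655 0.007 0.331] None
away -1
0 [ 0.558 -0.     0.322] [-0.21  0.35  1.1  -0.    1.69  1.29]
0.5 [0.596 0.003 0.34 ] [-0.15  0.69  0.56 -0.15  2.38  1.27]
0.9 [0.631 0.005 0.34 ] None
1.2 [0.655 0.007 0.331] None
to +y 1
0 [ 0.644 -0.079  0.322] [-0.3   0.53  0.81 -0.    1.8   2.77]
0.5 [ 0.641 -0.041  0.34 ] None
0.9 [ 0.639 -0.007  0.34 ] None
1.2 [0.637 0.017 0.331] None
to +y -1
0 [ 0.644 -0.079  0.322] [-0.3   0.53  0.81 -0.    1.8  -0.38]
0.5 [ 0.641 -0.041  0.34 ] [-0.06  0.51  0.88 -0.5   1.67 -0.2 ]
0.9 [ 0.639 -0.007  0.34 ] [ 0.11  0.56  0.96 -0.9   1.63 -0.01]
1.2 [0.637 0.017 0.331] [ 0.21  0.64  1.04 -1.19  1.66  0.15]
to -y 1
0 [0.632 0.09  0.322] [-0.04  0.51  0.85 -0.    1.78 -0.11]
0.5 [0.635 0.052 0.34 ] [-0.29  0.53  0.85  0.5   1.91 -0.22]
0.9 [0.637 0.018 0.34 ] [-0.44  0.61  0.89  0.86  2.02 -0.27]
1.2 [ 0.639 -0.006  0.331] [-0.52  0.69  0.93  1.1   2.09 -0.29]
to -y -1
0 [0.632 0.09  0.322] None
0.5 [0.635 0.052 0.34 ] None
0.9 [0.637 0.018 0.34 ] [-0.44  0.61  0.89  0.86  2.02  2.87]
1.2 [ 0.639 -0.006  0.331] [-0.52  0.69  0.93  1.1   2.09  2.85]
```

Pouring towards the chute's -y (scoop coming from its own side) is comfortably reachable. Cover first.

```bash
python3 - <<'E'
from plan import *
from snap import *
q=down(CY+np.pi/2).as_quat()
r.move_to(cp(0,0,.36),q)
r.move_l(cp(0,0,.31),velocity=.15)
s=r.state();print(s['time'],s['tcp_pos'],cp(0,0,.31),s['contact_force'])
d=snap('wrist','wrist1')
E
```

```text
2.9333 [0.63809057 0.00583405 0.31072614] [0.638  0.0055 0.31  ] [ 0.45508334 -0.0520768   0.61890982]
```

View pics/wrist1.png

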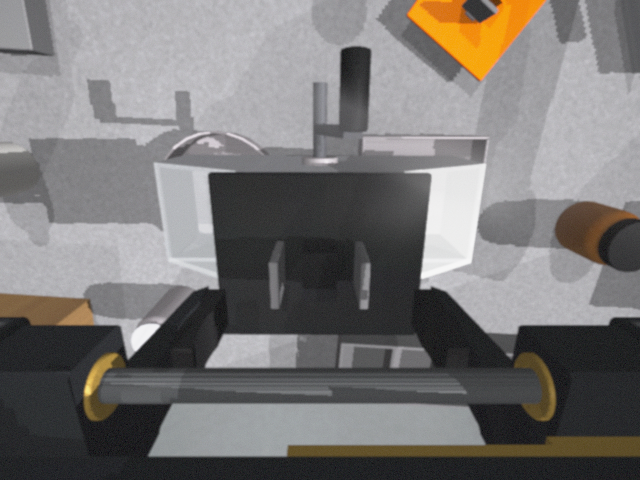

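The wrist view shows the tabs at (277,275) and (362,275), centred on column 319, so the jaws are aligned. I'll check the tool-y offset from depth, then squeeze.

```bash
python3 - <<'E'
from plan import *
from snap import *
d=np.load('pics/wrist1.npz');z=d['z_map'];K=d['K'];v,u=np.mgrid[:480,:640]
X=np.stack([(u-K[0,2])/K[0,0]*z,(v-K[1,2])/K[1,1]*z,z,np.ones_like(z)],-1)@d['tool_from_camera'].T
m=(X[...,2]>.015)&(X[...,2]<.045)&(abs(X[...,0])<.035)&(abs(X[...,1])<.04)&(v<330)&(v>200)
p=X[m];print(m.sum(),p[:,:3].min(0),p[:,:3].max(0))
f=r.move_l(cp(0,0,.257),velocity=.08,force_limit=8);print(f,r.state()['tcp_pos'])
r.move_gripper(.030,30);s=r.state();print(s['time'],s['width'],s['contact_force'],s['tcp_pos'])
snap('wrist','wrist2')
E
```

```text
3316 [-0.02603177 -0.01540364  0.02261955] [0.02836014 0.01570571 0.04493818]
False [0.63822198 0.00544378 0.25766412]
4.7083 0.031060445604286117 [-0.86906907  0.61224628  3.26704891] [0.63804404 0.00553816 0.25731084]
```

View pics/wrist2.png

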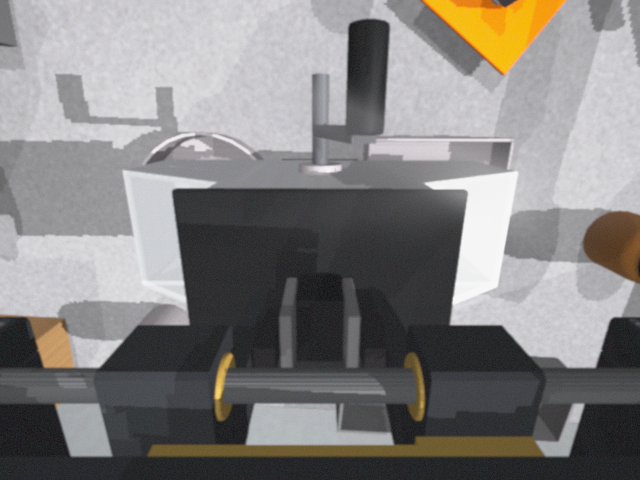

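The opening is 31 mm, so both tabs are fully in. Lifting and placing the cover at (0.42, -0.17).

```bash
python3 - <<'E'
from plan import *
from snap import *
r.move_l(cp(0,0,.29),velocity=.06)
print(r.state()['contact_force'],r.state()['width'])
r.move_l(cp(0,0,.38),velocity=.15)
snap('side','side1');snap('wrist','wrist3')
print(r.state()['time'],r.state()['contact_force'])
E
```

```text
[-0.14488033  0.7344373  -1.22607887] 0.030817830842782504
6.3083 [ 0.39643184  0.25461664 -2.39365162]
```

View pics/side1.png

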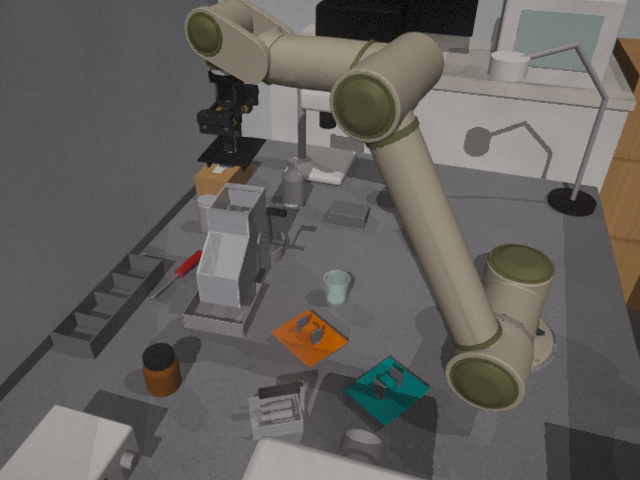

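The cover at (232,150) is off the hopper and the hopper is open at (238,197). Placing it on the bench.

```bash
python3 - <<'E'
from plan import *
from snap import *
x,y=.42,-.17
r.move_l([x,y,.36],velocity=.25)
snap('top','top1')
r.move_l([x,y,.07],velocity=.2)
f=r.move_l([x,y,.028],velocity=.04,force_limit=4)
s=r.state();print(f,s['tcp_pos'],s['contact_force'],s['width'])
r.move_gripper(.088)
r.wait(.2)
r.move_l([x,y,.12],velocity=.2)
print(r.state()['time']);snap('wrist','wrist4')
E
```

```text
True [ 0.41985972 -0.16990441  0.03222982] [-1.10925486  0.44270204  6.92779445] 0.030767203078705885
11.8417
```

View pics/wrist4.png

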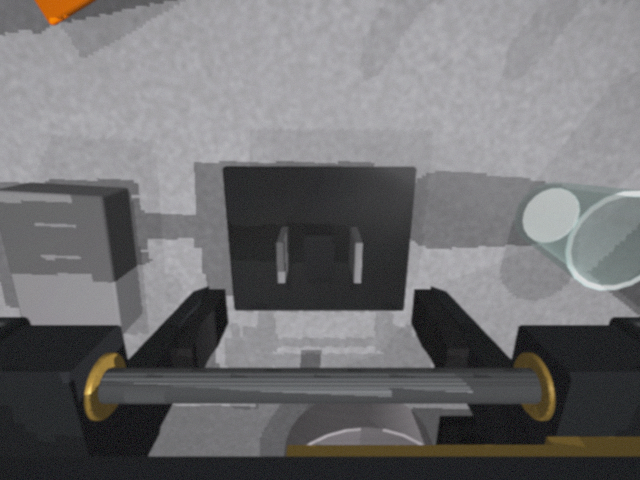

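View pics/top1.png

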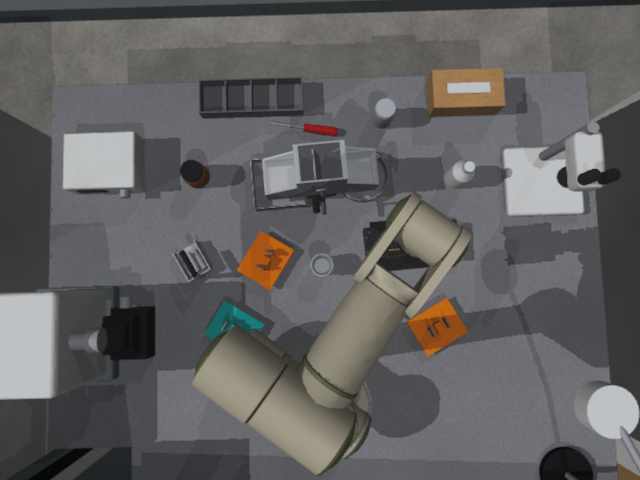

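The wrist view shows the cover flat at (318,235), clear of the slide box and the beaker. Contact came at TCP z = 0.032, as predicted. Now the lever: I'll measure the knob and push it to +y.

```bash
python3 - <<'E'
from plan import *
from geo import *
from snap import *
d=np.load('pics/top1.npz');P=cloud(d)
m=(P[...,2]>.21)&(P[...,2]<.26);m[:,:300]=0;m[:,340:]=0;m[:194]=0;m[225:]=0
p=P[m];k=p.mean(0);print('knob',m.sum(),p.min(0),p.max(0),Rc.inv().apply(k-C))
q=down(CY+np.pi/2).as_quat()
r.move_l([.42,-.17,.3],velocity=.3)
r.move_gripper(.0)
r.move_to(cp(-.112,-.055,.26),q)
r.move_l(cp(-.112,-.055,.208),velocity=.15)
print(r.state()['contact_force'],r.state()['time'])
f=r.move_l(cp(-.112,.015,.2),velocity=.07,force_limit=15)
s=r.state();print(f,Rc.inv().apply(s['tcp_pos']-C),s['contact_force'])
snap('wrist','wrist5');snap('top','top2')
E
```

```text
knob 143 [0.51309727 0.00874104 0.21034377] [0.5627268  0.02866996 0.24907395] [-0.10008739  0.02034347  0.24132085]
[ 0.12203688  0.11228945 -0.03208079] 15.1333
False [-0.11191769  0.01488853  0.20010817] [ 0.27821699  0.01879617 -0.38265158]
```

View pics/wrist5.png

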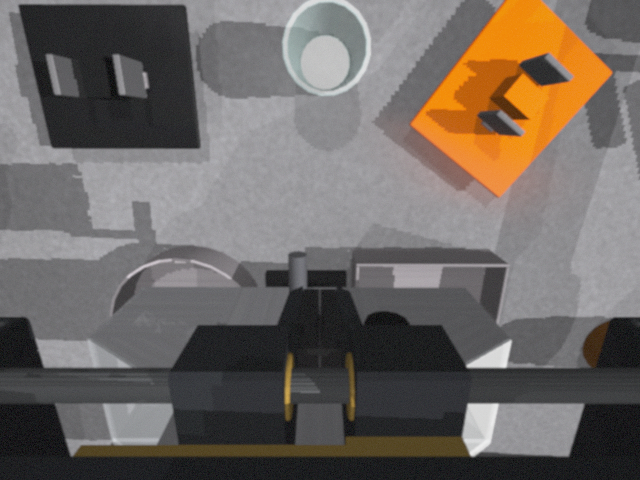

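The knob at (388,325) is against the finger's +y side. I'll continue to the stop.

```bash
python3 - <<'E'
from plan import *
from geo import *
from snap import *
f=r.move_l(cp(-.112,.075,.192),velocity=.05,force_limit=12)
s=r.state();print(f,Rc.inv().apply(s['tcp_pos']-C),s['contact_force'])
r.move_l(cp(-.112,0.02,.2),velocity=.15)
r.move_l(cp(-.112,0.0,.30),velocity=.2)
r.move_gripper(.088)
# head over scoop
sy=.485; g=np.array([.4068,.3724,0])
r.move_to([g[0],g[1],.26],down(sy+np.pi/2).as_quat())
d=snap('top','top3');snap('wrist','wrist6');snap('side','side3')
P=cloud(d)
m=(P[...,2]>.19)&(P[...,2]<.235);m[:,:270]=0;m[:,320]=0;m[:190]=0;m[225:]=0
p=P[m];print('knob',m.sum(),p.min(0),p.max(0),Rc.inv().apply(p-C).mean(0))
s=r.state();print(s['time'],s['tcp_pos'])
E
```

```text
True [-0.11201772  0.04498194  0.19585761] [-0.5089963  -8.35325657  3.27131491]
knob 178 [ 0.51010186 -0.65851142  0.19006121] [0.56042979 0.0766733  0.23468307] [-0.09959189  0.01036003  0.21536964]
21.025 [0.40750435 0.37166548 0.26007407]
```

View pics/top3.png

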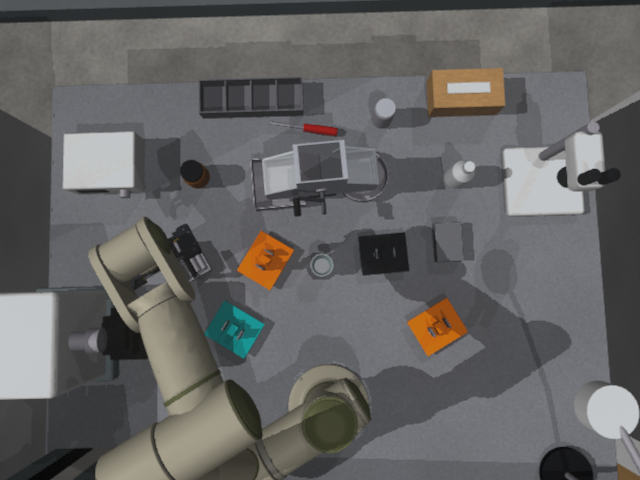

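View pics/wrist6.png

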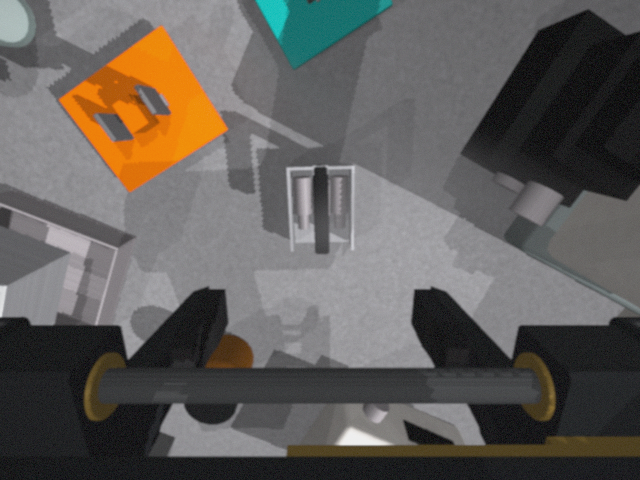

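The wrist view shows the scoop bar upright at column 321, rows 167-253, with its open end towards the bottom and the holders either side of the bar. The top view shows the knob over at (297,205) on the tray side. I'll measure both.

```bash
python3 - <<'E'
from plan import *
from geo import *
d=np.load('pics/top3.npz');P=cloud(d)
m=(P[...,2]>.205)&(P[...,2]<.235);m[:,:285]=0;m[:,311:]=0;m[:196]=0;m[220:]=0
p=P[m];k=Rc.inv().apply(p-C);print('knob',m.sum(),k.mean(0),k.min(0),k.max(0))
d=np.load('pics/wrist6.npz');z=d['z_map'];K=d['K'];v,u=np.mgrid[:480,:640]
X=(np.stack([(u-K[0,2])/K[0,0]*z,(v-K[1,2])/K[1,1]*z,z,np.ones_like(z)],-1)@d['tool_from_camera'].T)[...,:3]
roi=(v>155)&(v<262)&(u>270)&(u<370)
m=roi&(X[...,2]<.260-.082)&(X[...,2]>.13)
b=X[m];print('bar',m.sum(),b.min(0),b.max(0),cv2.minAreaRect((b[:,:2]*1000).astype(np.float32)))
from snap import r
s=r.state();T=Ro.from_quat(s['ee_rot'])
rc=cv2.boxPoints(cv2.minAreaRect((b[:,:2]*1000).astype(np.float32)));print(rc.round(1))
c=rc.mean(0)/1000
print('bar centre world',s['tcp_pos']+T.apply([c[0],c[1],b[:,2].mean()]), T.as_matrix()[:,1])
m=roi&(X[...,2]<.260-.025)&(X[...,2]>.22);w=X[m];print('walls',cv2.minAreaRect((w[:,:2]*1000).astype(np.float32)))
E
```

```text
knob 139 [-0.09929906  0.06784692  0.2169411 ] [-0.12300166  0.04914355  0.20523636] [-0.07526064  0.07748083  0.22405897]
bar 1339 [-0.00409283 -0.04743152  0.16465492] [0.01105229 0.0361905  0.1777753 ] ((3.289504051208496, -5.5583343505859375), (83.55239868164062, 13.983209609985352), 88.70339965820312)
[[ -4.6 -47.2]
 [  9.3 -47.5]
 [ 11.2  36. ]
 [ -2.8  36.4]]
bar centre world [0.4010874  0.37199234 0.09291301] [8.85449299e-01 4.64735957e-01 1.69624230e-04]
walls ((3.4922332763671875, 3.8776206970214844), (102.56449890136719, 72.18232727050781), 89.0203628540039)
```

The knob centre is at chute y = +0.068 and z about 0.21, the +0.75 stop, so the flap is over. The bar is 3.4 mm off along the jaw axis and rotated by 0.022 rad. I'll correct for that and grip.

```bash
python3 - <<'E'
from plan import *
from snap import *
s=r.state();T=Ro.from_quat(s['ee_rot'])
g=s['tcp_pos']+T.apply([.0034,-.0006,0]);SY=.505
print('g',g)
q=down(SY+np.pi/2).as_quat()
r.move_l([g[0],g[1],.14],q,velocity=.15)
f=r.move_l([g[0],g[1],.066],velocity=.08,force_limit=6)
print(f,r.state()['tcp_pos'])
r.move_gripper(.005,35)
s=r.state();print(s['width'],s['contact_force'],s['wrist_torque'],s['time'])
r.move_l([g[0],g[1],.10],velocity=.05)
s=r.state();print(s['width'],s['contact_force'],s['wrist_torque'],s['time'])
np.save('g.npy',[g[0],g[1],SY])
snap('side','side4');snap('wrist','wrist7')
E
```

```text
g [0.40539298 0.37439717 0.26007361]
False [0.40565712 0.37455455 0.06647492]
0.013203198099159097 [ 1.19117452  0.09711058 -1.21265185] [-0.07601767 -0.14247153  0.01992023] 24.1667
0.013228179876357682 [ 0.05155225  0.68146452 -3.41527188] [ 0.09446055 -0.00064923  0.05208888] 25.0
```

View pics/side4.png

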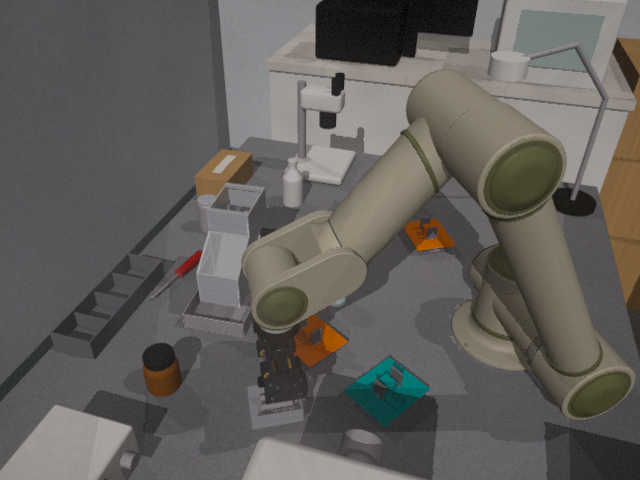

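View pics/wrist7.png

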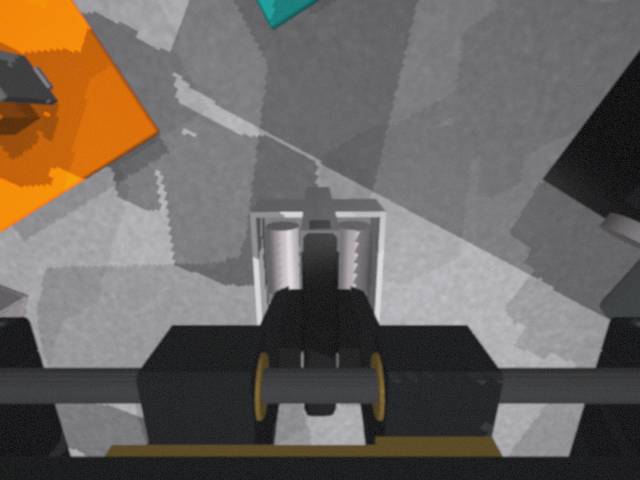

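The scoop is held level (3.4 N, about right for its weight) with the holders inside at (283,255) and (352,255). Now carry it to the pre-pour pose.

```bash
cat >> plan.py <<'E'
def pour(th,back=.03,z=.258):
    d=Rc.apply([0,-1,0]); return tcp_for_point(scoopR(CY-np.pi/2,th),1,np.array([.047,0,0]),C+[0,0,z]-d*back)
E
python3 - <<'E'
from plan import *
from snap import *
r.move_gripper(.005,50)
g=np.load('g.npy')
r.move_l([g[0],g[1],.36],velocity=.2)
p,q=pour(0)
print(p)
try: r.move_l([p[0],p[1]+.02,.36],q,velocity=.13)
except r.IKError as e: print('ik',e)
s=r.state();print(s['time'],s['width'],s['tcp_pos'],s['contact_force'])
snap('top','top5');snap('side','side5')
E
```

```text
[0.63197007 0.09028585 0.324     ]
29.5917 0.013359529441926095 [0.63179806 0.11056033 0.36011577] [-0.32166852 -0.500473   -3.56556197]
```

View pics/side5.png

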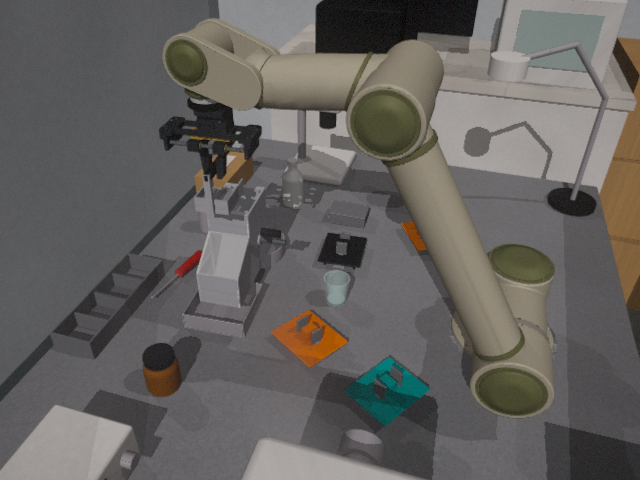

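The scoop at (225,190) is level beside and above the hopper. I'll pour in small steps, pivoting about the lip.

```bash
python3 - <<'E'
from plan import *
from snap import *
p,q=pour(.0,z=.275);r.move_l(p,q,velocity=.12)
for th in(.3,.5,.62):
    p,q=pour(th,z=.262 if th>.2 else .27);r.move_l(p,q,velocity=.05)
s=r.state();print(s['time'],s['width'],s['contact_force'],s['joints'])
snap('side','side6');snap('top','top6')
E
```

```text
31.5167 0.012898463149856421 [ 0.38935414 -0.24830749 -3.36243278] [-0.33730041  0.54703876  0.8400776   0.6100951   1.95535618 -0.23190287]
```

View pics/side6.png

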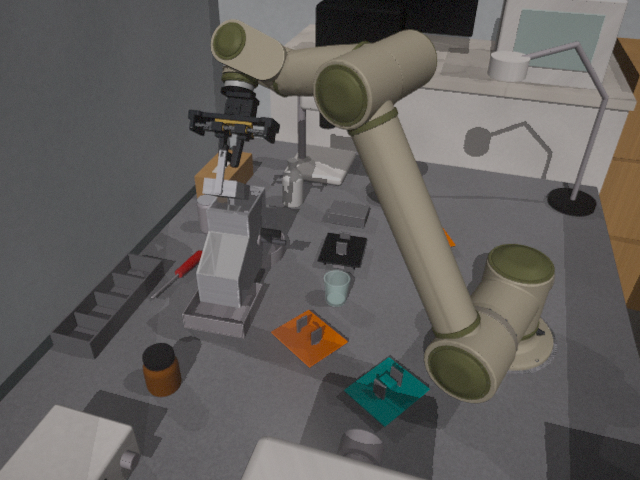

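View pics/top6.png

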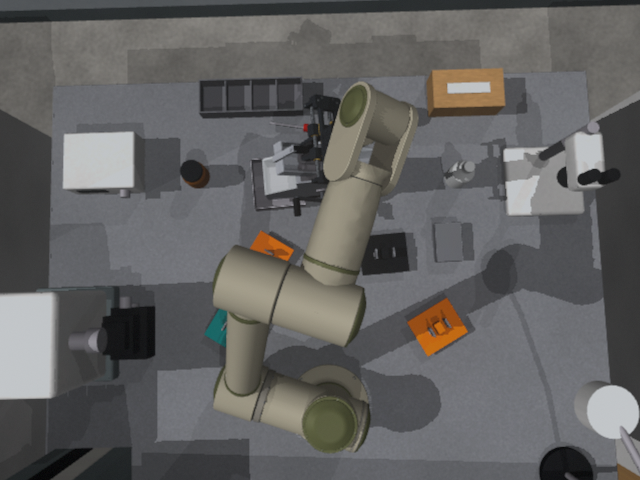

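The scoop is tilted over the hopper mouth and the weight still reads 3.4 N, so no holders have slid yet. Continuing.

```bash
python3 - <<'E'
from plan import *
from snap import *
for th in(.68,.74,.8,.86,.92,.98,1.05,1.12):
    p,q=pour(th,z=.262);r.move_l(p,q,velocity=.03);r.wait(.25)
    s=r.state();print(th,round(s['time'],2),s['width'].round(4),s['contact_force'].round(2))
    if s['contact_force'][2]>-1.8 and th>.9: break
snap('side','side7');snap('top','top7')
E
```

```text
Traceback (most recent call last):
AttributeError: 'float' object has no attribute 'round'
```

```bash
python3 - <<'E'
from plan import *
from snap import *
for th in(.74,.8,.86,.92,.98,1.05,1.12):
    p,q=pour(th,z=.262);r.move_l(p,q,velocity=.03);r.wait(.25)
    s=r.state();print(th,round(s['time'],2),s['width'],s['contact_force'].round(2))
    if s['contact_force'][2]>-1.8 and th>.9: break
snap('side','side7');snap('top','top7')
E
```

```text
0.74 32.77 0.01353019370174189 [ 1.03  1.63 -2.52]
0.8 33.34 0.013208461868032094 [-0.36  0.46 -2.22]
0.86 33.92 0.013282382473443623 [ 0.07  0.05 -1.76]
0.92 34.49 0.013422715894147732 [-0.8  -0.09 -1.75]
```

View pics/side7.png

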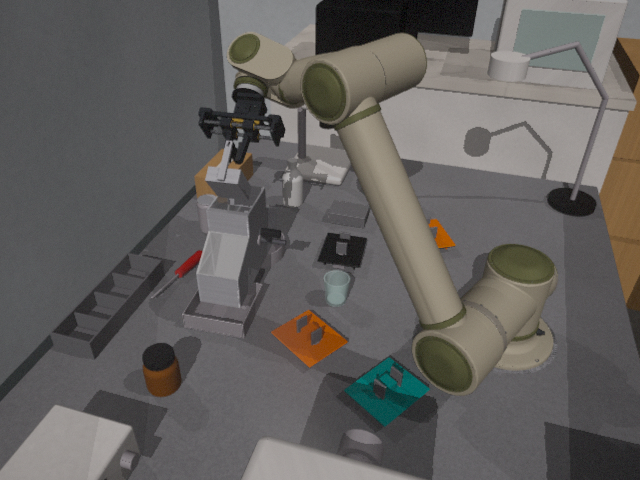

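The weight is down by 1.75 N (3 × 60 g), so all three seem to be out. I'll tilt slightly more to be sure, then untilt, back off and look.

```bash
python3 - <<'E'
from plan import *
from snap import *
p,q=pour(1.05,z=.265);r.move_l(p,q,velocity=.04);r.wait(.3)
print(r.state()['contact_force'])
for th,z in((.6,.28),(.0,.30)):
    p,q=pour(th,z=z);r.move_l(p,q,velocity=.08)
g=np.load('g.npy')
r.move_l([g[0],g[1],.36],down(g[2]+np.pi/2).as_quat(),velocity=.15)
s=r.state();print(s['time'],s['width'],s['contact_force'])
snap('top','top8');snap('side','side8')
im=np.load('pics/top8.npz')['pixels'][120:300,160:400,::-1]
cv2.imwrite('pics/crop8.png',cv2.resize(im,None,fx=3.3,fy=3.3,interpolation=cv2.INTER_CUBIC))
E
```

```text
[ 0.61361787 -0.03650768 -2.13869027]
39.3167 0.01325615918319913 [ 0.1212469  -0.24381862 -2.13858168]
```

View pics/crop8.png

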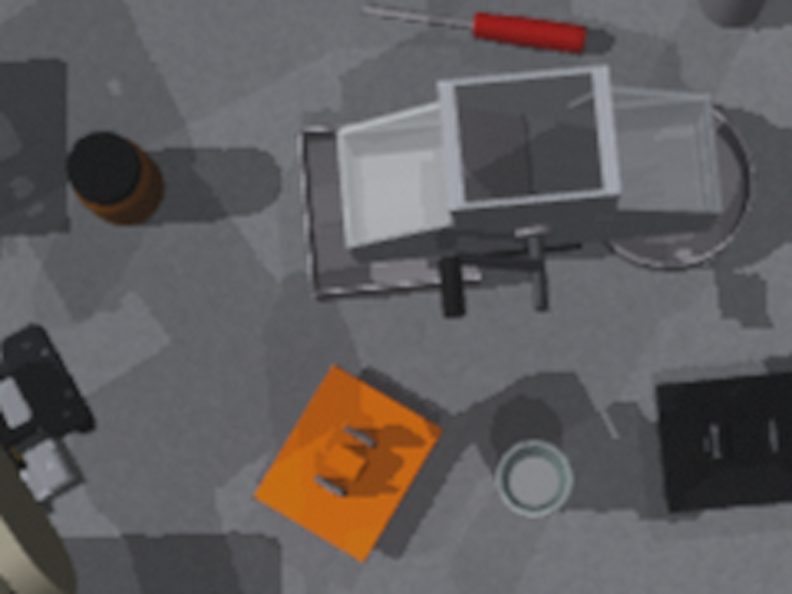

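View pics/side8.png

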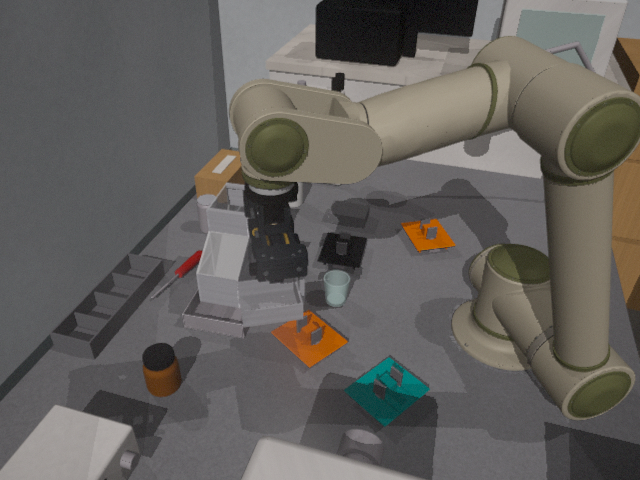

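The hopper is empty down to the flap, and the lever knob is still over at crop (452,285). The leg hides the dish interior, so I'll look with the wrist camera after standing the scoop down.

```bash
python3 - <<'E'
from plan import *
from snap import *
g=np.load('g.npy')
r.move_l([g[0],g[1],.10],velocity=.18)
f=r.move_l([g[0],g[1],.062],velocity=.03,force_limit=3)
s=r.state();print(f,s['tcp_pos'],s['contact_force'],s['wrist_torque'])
r.move_gripper(.06);r.wait(.2)
r.move_l([g[0],g[1],.26],velocity=.2)
d=snap('wrist','wrist8')
# look at dish: camera looking from near side toward dish exit
q=down(CY+np.pi/2).as_quat()
# tilt tool about tool x so camera looks forward beneath leg
print(r.state()['time'])
for th in(.6,.4,.2,0,-.2,-.4):
    S=Ro.from_quat(q)*Ro.from_euler('x',th); 
    for p in([.45,-.14,.22],[.5,-.2,.25],[.6,-.28,.25]): print(th,p,r.inverse_kinematics(p,S.as_quat()) is not None, S.apply([0,.315,.949]).round(2))
E
```

```text
True [0.40551298 0.3740694  0.06577637] [ 0.50347035 -1.82281873  4.39599438] [-0.06988986 -0.04312914 -0.0173399 ]
44.2333
0.6 [0.45, -0.14, 0.22] True [-0.28 -0.02 -0.96]
0.6 [0.5, -0.2, 0.25] True [-0.28 -0.02 -0.96]
0.6 [0.6, -0.28, 0.25] True [-0.28 -0.02 -0.96]
0.4 [0.45, -0.14, 0.22] True [-0.08 -0.01 -1.  ]
0.4 [0.5, -0.2, 0.25] True [-0.08 -0.01 -1.  ]
0.4 [0.6, -0.28, 0.25] True [-0.08 -0.01 -1.  ]
0.2 [0.45, -0.14, 0.22] True [ 0.12  0.01 -0.99]
0.2 [0.5, -0.2, 0.25] True [ 0.12  0.01 -0.99]
0.2 [0.6, -0.28, 0.25] True [ 0.12  0.01 -0.99]
0 [0.45, -0.14, 0.22] True [ 0.31  0.02 -0.95]
0 [0.5, -0.2, 0.25] True [ 0.31  0.02 -0.95]
0 [0.6, -0.28, 0.25] True [ 0.31  0.02 -0.95]
-0.2 [0.45, -0.14, 0.22] True [ 0.5   0.04 -0.87]
-0.2 [0.5, -0.2, 0.25] True [ 0.5   0.04 -0.87]
-0.2 [0.6, -0.28, 0.25] True [ 0.5   0.04 -0.87]
-0.4 [0.45, -0.14, 0.22] True [ 0.66  0.05 -0.75]
-0.4 [0.5, -0.2, 0.25] True [ 0.66  0.05 -0.75]
-0.4 [0.6, -0.28, 0.25] True [ 0.66  0.05 -0.75]
```

View pics/wrist8.png

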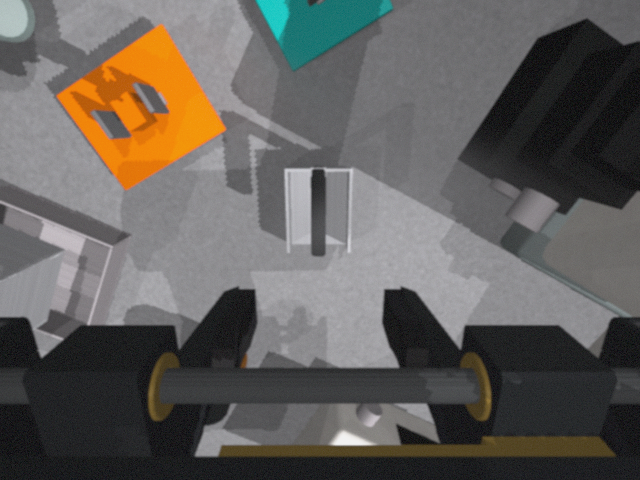

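The scoop is upright and empty at (318,210). Now a tilted wrist view of the dish from the robot's side.

```bash
python3 - <<'E'
from plan import *
from snap import *
r.move_l([.40,.25,.36],velocity=.3)
S=down(CY+np.pi/2)*Ro.from_euler('x',-.45)
look=S.apply([0,.315,.949]);cam=np.array([.595,-.15,.03])-look*.36
tcp=cam+S.apply([0,.084,.145]);print(cam,tcp,look)
r.move_to(tcp+[0,0,.08],S.as_quat())
r.move_l(tcp,velocity=.15)
d=snap('wrist','wrist9');snap('top','top9')
s=r.state();print(s['time'],s['tcp_pos'])
np.savez('w9.npz',p=s['tcp_pos'],q=s['ee_rot'])
E
```

```text
[ 0.34491933 -0.16778562  0.28830366] [ 0.48327742 -0.15794566  0.19427593] [ 0.69466853  0.04940451 -0.71751016]
47.2667 [ 0.48376056 -0.15807869  0.19538376]
```

View pics/wrist9.png

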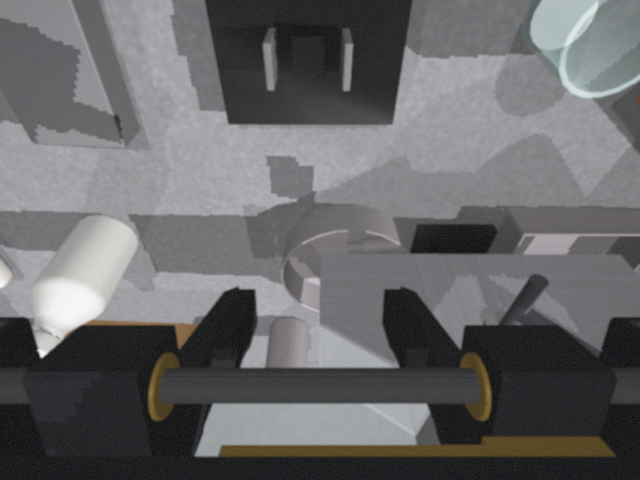

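```bash
python3 - <<'E'
from plan import *
from snap import *
im=np.load('pics/wrist9.npz')['pixels'][190:320,260:430,::-1]
# view from the far right, camera high above/outside dish
best=None
S=Ro.from_euler('z',-.5)*down(CY+np.pi/2)*Ro.from_euler('x',-.3)
Sq=down(CY+np.pi/2+.9)*Ro.from_euler('x',-.3)
look=Sq.apply([0,.315,.949]);cam=np.array([.60,-.165,.03])-look*.40;tcp=cam+Sq.apply([0,.084,.145])
print(look,cam,tcp,r.inverse_kinematics(tcp,Sq.as_quat()))
a=cv2.resize(im,(680,520),interpolation=cv2.INTER_CUBIC);cv2.imwrite('pics/crop9.png',a)
E
```

```text
[ 0.32817392  0.4799002  -0.81352546] [ 0.46873043 -0.35696008  0.35541019] [ 0.53821649 -0.25534819  0.24171009] None
```

View pics/crop9.png

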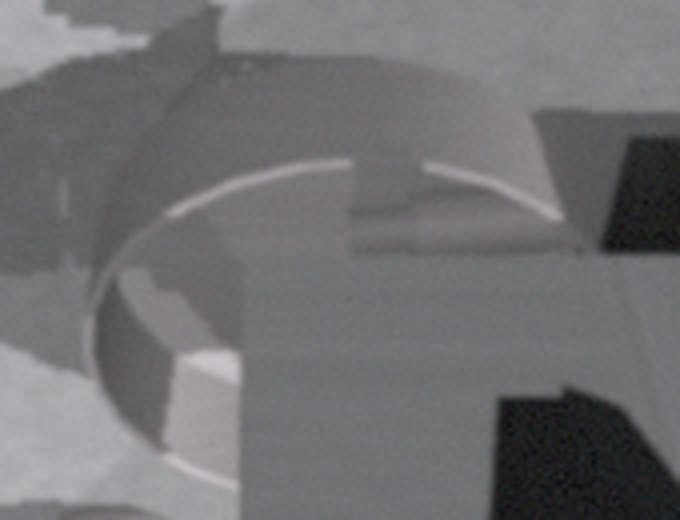

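The crop shows one holder (stem and body at (450,225)) lying in the dish. The leg may hide the others, so I'll look for views from the dish's outer and far sides.

```bash
python3 - <<'E'
from plan import *
from snap import *
a=np.load('pics/top0.npz')['pixels'][140:215,335:400,::-1];b=np.load('pics/top9.npz')['pixels'][140:215,335:400,::-1]
cv2.imwrite('pics/crop10.png',cv2.resize(np.hstack([a,b]),(780,450),interpolation=cv2.INTER_CUBIC))
for phi in(-np.pi/2,-2.2,-2.6,-np.pi,2.9,2.6,2.3):
  for t in(0,-.2,-.35):
    for D in(.3,.36):
      S=down(phi)*Ro.from_euler('x',t);look=S.apply([0,.315,.949]);cam=np.array([.635,-.15,.03])-look*D;tcp=cam+S.apply([0,.084,.145])
      j=r.inverse_kinematics(tcp,S.as_quat())
      if j is not None: print(round(phi,2),t,D,look.round(2),cam.round(2),tcp.round(3),np.round(j,1))
E
```

```text
-1.57 0 0.3 [-0.32  0.   -0.95] [ 0.73 -0.15  0.31] [ 0.646 -0.15   0.17 ] [-0.4  0.6  1.1 -0.   1.5  1.2]
-1.57 0 0.36 [-0.32  0.   -0.95] [ 0.75 -0.15  0.37] [ 0.664 -0.15   0.227] [-0.4  0.6  0.9 -0.   1.6  1.2]
-1.57 -0.2 0.3 [-0.5   0.   -0.87] [ 0.78 -0.15  0.29] [ 0.673 -0.15   0.165] [-0.4  0.8  0.8 -0.1  1.8  1.2]
-1.57 -0.2 0.36 [-0.5   0.   -0.87] [ 0.81 -0.15  0.34] [ 0.703 -0.15   0.217] [-0.4  0.8  0.6 -0.1  2.   1.2]
-1.57 -0.35 0.3 [-0.62  0.   -0.78] [ 0.82 -0.15  0.27] [ 0.693 -0.15   0.158] [-0.3  0.9  0.6 -0.1  2.   1.2]
-2.2 0 0.3 [-0.25  0.19 -0.95] [ 0.71 -0.21  0.31] [ 0.643 -0.156  0.17 ] [-0.4  0.6  1.1 -0.   1.4  1.8]
-2.2 0 0.36 [-0.25  0.19 -0.95] [ 0.73 -0.22  0.37] [ 0.659 -0.167  0.227] [-0.4  0.6  0.9 -0.   1.6  1.8]
-2.2 -0.2 0.3 [-0.4   0.29 -0.87] [ 0.76 -0.24  0.29] [ 0.666 -0.172  0.165] [-0.4  0.8  0.8  0.   1.8  1.8]
-2.2 -0.2 0.36 [-0.4   0.29 -0.87] [ 0.78 -0.26  0.34] [ 0.69  -0.19   0.217] [-0.4  0.8  0.6  0.   1.9  1.8]
-2.2 -0.35 0.3 [-0.5   0.37 -0.78] [ 0.79 -0.26  0.27] [ 0.682 -0.184  0.158] [-0.5  0.9  0.6  0.1  2.   1.8]
-2.2 -0.35 
[... 1358 characters left out ...]
 0.635 -0.245  0.205] [-0.6  0.7  0.8  0.3  1.8  2.5]
2.9 -0.2 0.3 [ 0.12  0.48 -0.87] [ 0.6  -0.29  0.29] [ 0.626 -0.187  0.165] [-0.5  0.6  1.1  0.2  1.5  2.8]
2.9 -0.2 0.36 [ 0.12  0.48 -0.87] [ 0.59 -0.32  0.34] [ 0.619 -0.216  0.217] [-0.6  0.6  1.   0.2  1.6  2.8]
2.9 -0.35 0.3 [ 0.15  0.6  -0.78] [ 0.59 -0.33  0.27] [ 0.621 -0.206  0.158] [-0.6  0.7  1.1  0.3  1.5  2.7]
2.9 -0.35 0.36 [ 0.15  0.6  -0.78] [ 0.58 -0.37  0.31] [ 0.612 -0.242  0.205] [-0.7  0.6  1.   0.3  1.7  2.7]
2.3 0 0.3 [ 0.23  0.21 -0.95] [ 0.56 -0.21  0.31] [ 0.627 -0.157  0.17 ] [-0.4  0.6  1.1 -0.   1.4 -2.7]
2.3 0 0.36 [ 0.23  0.21 -0.95] [ 0.55 -0.23  0.37] [ 0.613 -0.17   0.227] [-0.5  0.5  1.1 -0.   1.5 -2.8]
```

View pics/crop10.png

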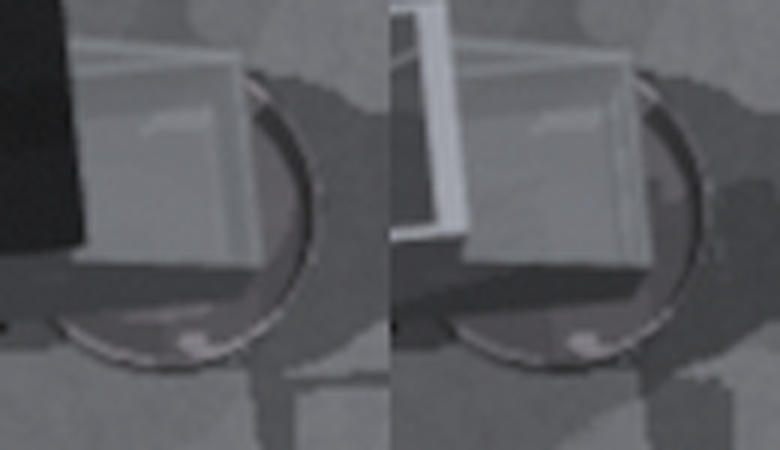

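The dish hasn't moved (the before and after crops agree). One more look, from the far/outer side.

```bash
python3 - <<'E'
from plan import *
from snap import *
p=r.state()['tcp_pos']
r.move_l([p[0],p[1],.34],velocity=.3)
S=down(-2.6)*Ro.from_euler('x',-.35);look=S.apply([0,.315,.949]);cam=np.array([.635,-.15,.03])-look*.36;tcp=cam+S.apply([0,.084,.145])
r.move_to(tcp+[0,0,.08],S.as_quat())
d=snap('wrist','wrist10');r.move_l(tcp,velocity=.2);d=snap('wrist','wrist11')
print(r.state()['time'])
E
```

```text
52.3417
```

View pics/wrist11.png

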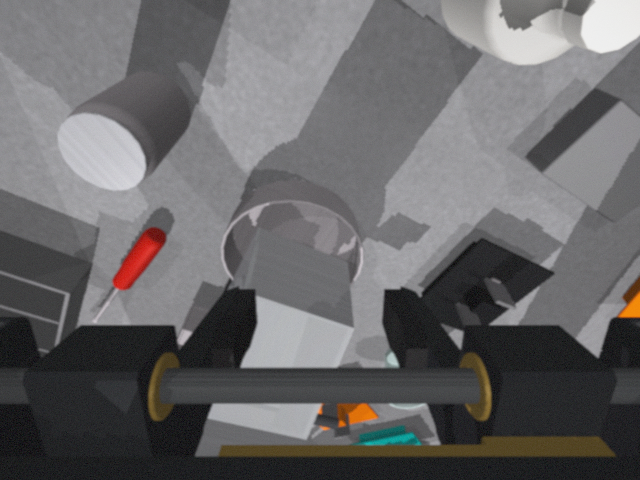

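```bash
python3 - <<'E'
from plan import *
from snap import *
im=np.load('pics/wrist11.npz')['pixels'][170:300,205:375,::-1]
cv2.imwrite('pics/crop11.png',cv2.convertScaleAbs(cv2.resize(im,(680,520),interpolation=cv2.INTER_CUBIC),alpha=1.5))
E
```

```text
(no output)
```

View pics/crop11.png

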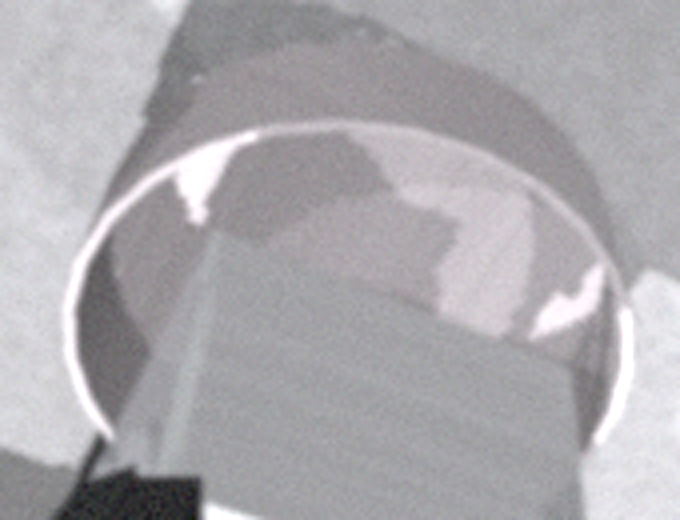

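Only bare dish shows in the outer and far crescents, so the other two holders must be under the leg. To rule out a jam, I'll look down through the hopper into the -y leg.

```bash
python3 - <<'E'
from plan import *
from snap import *
S=down(CY)*Ro.from_euler('x',-.45);look=S.apply([0,.315,.949]);aim=cp(0,.01,.235)
for D in(.2,.24,.28):
    cam=aim-look*D;tcp=cam+S.apply([0,.084,.145]);j=r.inverse_kinematics(tcp,S.as_quat())
    print(D,look.round(2),cam.round(3),tcp.round(3),None if j is None else np.round(j,2))
    if j is not None and tcp[2]>.275: break
p=r.state()['tcp_pos']
r.move_l([p[0],p[1],.34],velocity=.35)
r.move_to(tcp+[0,0,.06],S.as_quat())
r.move_l(tcp,velocity=.2)
d=snap('wrist','wrist12');print(r.state()['time'])
im=d['pixels'][60:340,140:500,::-1]
cv2.imwrite('pics/crop12.png',cv2.convertScaleAbs(cv2.resize(im,(760,590),interpolation=cv2.INTER_CUBIC),alpha=1.4))
E
```

```text
0.2 [ 0.05 -0.69 -0.72] [0.627 0.154 0.379] [0.637 0.016 0.284] [ 0.01  0.54  0.97 -0.45  1.6  -0.08]Traceback (most recent call last):
  File "<stdin>", line 9, in <module>
workcell.IKError: the arm cannot follow that straight line within its joint ranges
```

```bash
python3 - <<'E'
from plan import *
from snap import *
S=down(CY)*Ro.from_euler('x',-.45);look=S.apply([0,.315,.949]);aim=cp(0,.01,.235)
cam=aim-look*.2;tcp=cam+S.apply([0,.084,.145])
p=r.state()['tcp_pos'];print(p)
r.move_l(p+[-.03,0,.085],velocity=.35)
r.move_to(tcp+[0,0,.06],S.as_quat())
r.move_l(tcp,velocity=.2)
d=snap('wrist','wrist12');print(r.state()['time'])
im=d['pixels'][60:340,140:500,::-1]
cv2.imwrite('pics/crop12.png',cv2.convertScaleAbs(cv2.resize(im,(760,590),interpolation=cv2.INTER_CUBIC),alpha=1.4))
E
```

```text
[ 0.68439573 -0.23166576  0.20658901]
55.2083
```

View pics/crop12.png

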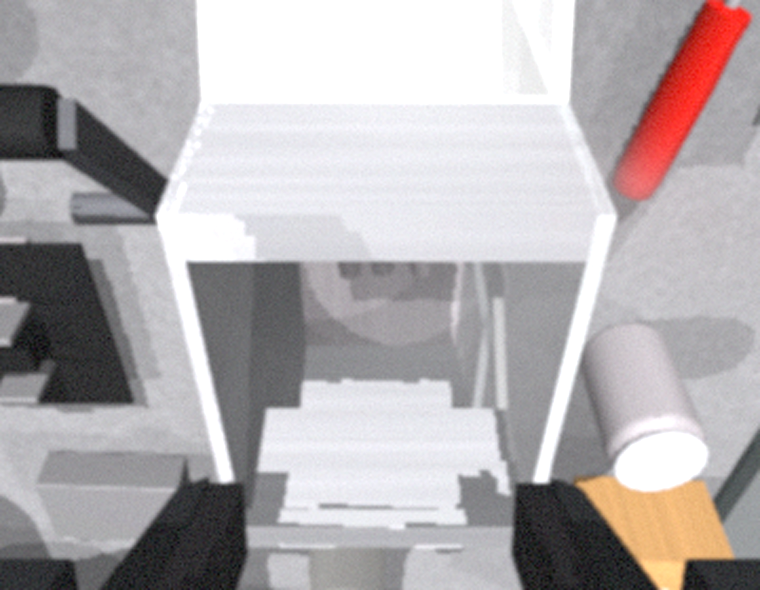

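This view looks through the leg: the passage is clear, and the dish floor with holder ends shows at about (350-420,270). Zooming in.

```bash
python3 - <<'E'
from plan import *
from snap import *
# steeper view: camera nearer to above, aims under front lip
S=down(CY)*Ro.from_euler('x',-.3);look=S.apply([0,.315,.949]);aim=cp(0,.02,.235)
cam=aim-look*.22;tcp=cam+S.apply([0,.084,.145]);print(tcp)
if tcp[2]>.27:
    r.move_l(tcp,S.as_quat(),velocity=.15)
d=snap('wrist','wrist13');print(r.state()['time'])
a=np.load('pics/wrist12.npz')['pixels'][170:250,260:380,::-1];b=d['pixels'][150:270,240:400,::-1]
cv2.imwrite('pics/crop13.png',np.hstack([cv2.convertScaleAbs(cv2.resize(k,(400,280),interpolation=cv2.INTER_CUBIC),alpha=1.8) for k in(a,b)]))
E
```

```text
[0.63624034 0.03024234 0.30027551]
55.5583
```

View pics/crop13.png

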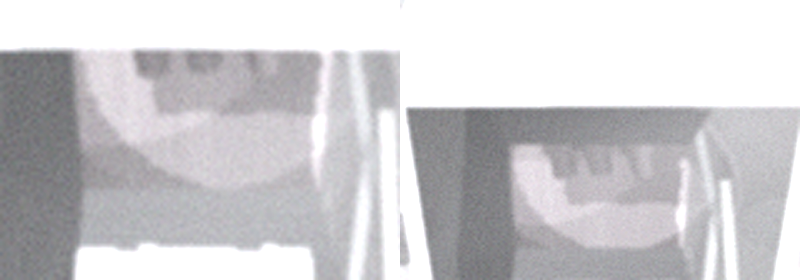

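Three holder ends lie side by side on the dish floor, at (150,65), (205,60) and (260,65) in the left crop. A height check from depth will confirm it.

```bash
python3 - <<'E'
from plan import *
from snap import *
s=r.state();T=Ro.from_quat(s['ee_rot'])
d=np.load('pics/wrist13.npz');z=d['z_map'];K=d['K'];v,u=np.mgrid[:480,:640]
X=(np.stack([(u-K[0,2])/K[0,0]*z,(v-K[1,2])/K[1,1]*z,z,np.ones_like(z)],-1)@d['tool_from_camera'].T)[...,:3]
W=Rc.inv().apply((T.apply(X.reshape(-1,3))+s['tcp_pos'])-C).reshape(480,640,3)
for row in(214,218,222,228,240): print(row,[tuple((W[row,c]*1000).round().astype(int)) for c in range(286,356,6)])
E
```

```text
214 [(np.int64(-48), np.int64(-109), np.int64(1)), (np.int64(-39), np.int64(-108), np.int64(2)), (np.int64(-30), np.int64(-98), np.int64(18)), (np.int64(-21), np.int64(-96), np.int64(21)), (np.int64(-14), np.int64(-99), np.int64(16)), (np.int64(-5), np.int64(-97), np.int64(20)), (np.int64(3), np.int64(-98), np.int64(19)), (np.int64(11), np.int64(-108), np.int64(1)), (np.int64(18), np.int64(-96), np.int64(21)), (np.int64(27), np.int64(-99), np.int64(17)), (np.int64(36), np.int64(-109), np.int64(0)), (np.int64(45), np.int64(-109), np.int64(0))]
218 [(np.int64(-48), np.int64(-116), np.int64(-1)), (np.int64(-40), np.int64(-115), np.int64(1)), (np.int64(-31), np.int64(-115), np.int64(1)), (np.int64(-22), np.int64(-105), np.int64(17)), (np.int64(-14), np.int64(-116), np.int64(0)), (np.int64(-6), np.int64(-106), np.int64(16)), (np.int64(3), np.int64(-106), np.int64(16)), (np.int64(11), np.int64(-115), np.int64(1)), (np.int64(19), np.int64(-106), np.int64(16)), (np.int64(27), np.int64(-106), np.int64(15)), (np.int64(37), np.int64(-115), np.int64(1)), (np.int64(45), np.int64(-114), np.int64(2
[... 956 characters left out ...]
), np.int64(1)), (np.int64(29), np.int64(-132), np.int64(1)), (np.int64(37), np.int64(-132), np.int64(1)), (np.int64(46), np.int64(-132), np.int64(1))]
240 [(np.int64(-50), np.int64(-153), np.int64(2)), (np.int64(-41), np.int64(-153), np.int64(1)), (np.int64(-33), np.int64(-154), np.int64(1)), (np.int64(-24), np.int64(-154), np.int64(1)), (np.int64(-15), np.int64(-154), np.int64(0)), (np.int64(-6), np.int64(-154), np.int64(1)), (np.int64(3), np.int64(-153), np.int64(2)), (np.int64(12), np.int64(-154), np.int64(0)), (np.int64(20), np.int64(-153), np.int64(2)), (np.int64(29), np.int64(-153), np.int64(2)), (np.int64(38), np.int64(-153), np.int64(1)), (np.int64(47), np.int64(-154), np.int64(0))]
```

Three holders lie on the dish floor (stem ends at chute x = -22, 0 and +23 mm, y about -115, height about 20 mm). Their centres are about 42 mm or less from the dish centre. Back off, do the last flap/cover/scoop check, and hand in.

```bash
python3 - <<'E'
from plan import *
from geo import *
from snap import *
p=r.state()['tcp_pos']
r.move_l(p+[-.02,.02,.06],velocity=.2)
r.move_to([.30,.13,.36],down(CY+.5).as_quat())
d=snap('top','top14');P=cloud(d)
m=(P[...,2]>.205)&(P[...,2]<.235);m[:,:285]=0;m[:,311:]=0;m[:196]=0;m[220:]=0
print('knob',Rc.inv().apply(P[m]-C).mean(0))
S=P[225:275,355:415];m=(S[...,2]>.01)&(S[...,2]<.04);q=S[m];print('cover',q.mean(0),q[:,2].std(),m.sum())
S=P[235:290,160:225];m=(S[...,2]>.082)&(S[...,2]<.105);q=S[m];print('bar',q.mean(0),np.ptp(q[:,2]) if len(q) else 0)
s=r.state();print(s['time'],s['contact_force'])
E
```

```text
knob [-0.09927918  0.06782645  0.2165503 ]
cover [ 0.41995653 -0.16935232  0.02483737] 0.0033244553502458107 1688
bar [0.40144217 0.36974103 0.09210278] 0.01882876422680692
57.325 [ 0.37029544 -0.08441828 -0.0112879 ]
```

View pics/top14.png

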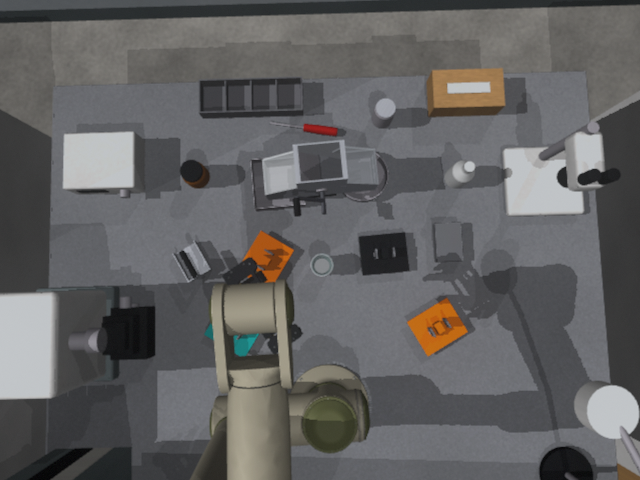

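The last top view shows the cover flat at (385,254), the scoop upright at (192,262), the knob over at (297,205) and the bystanders where they were. The arm is clear of everything.

```bash
python3 -c "
from workcell import r
r.finish_job();print(r.state()['time'])"
```

```text
the job is handed in; nothing more can be done
the job is handed in; nothing more can be done
```

The job was done and handed in at about 57 s of the 72 s allowed; the interface gives no verdict.

**What I did**
- I squeezed both tabs of the black cover, lifted it off and laid it flat on the bench.
- I pushed the lever over to its +y stop, which shuts the exit above the square tray.
- I poured the holders through the hopper by tilting the scoop in small steps, then stood the empty scoop back where it had been.

**What the last checks showed**
- **Cover:** its plate top is 25 mm above the bench, so it is flat and the right way up.
- **Flap:** the knob is 68 mm to +y of centre, which is the 0.75 rad stop.
- **Holders:** a look through the hopper and leg showed three holders lying on the dish floor. They are about 20 mm high, with centres estimated within about 45 mm of the dish centre.
- **Scoop:** it is empty and upright; the wrist force fell by about the weight of three holders, and the wrist picture showed nothing in it.
- **Dish, tray and bystanders:** they show no visible movement in the top pictures.

**What failed or was unclear**
- The two outside views of the dish showed only one holder because the chute's leg hid the others. The look through the hopper settled that.
- One camera move was refused for reach and I went round it. Two measuring slips (a crashed print line and a bad pixel mask) were redone.

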